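Hang two pails on the balance rack

ROBOT

A 7-joint arm with a two-finger parallel gripper is mounted at the origin on the work surface. World frame = base frame: x ahead of the robot, y to its left, z up, the work surface at z = 0. Lengths are in m, angles in rad, forces in N, time in s.
With the tool pointing down it reaches from about 0.4 to 0.85 m from the base axis. Payload 4.5 kg.
Tool frame: the origin (TCP) lies at the very end of the fingers, on their centre line; the grasp point (between the pads) lies 19 mm behind it; z points along the fingers, y is the direction in which the jaws open and shut (so a half turn about z gives the same grasp; the last joint's range is limited). The gripper opens to 88 mm and grips with 3 to 60 N. Pads are 18 mm wide; open, the fingers measure 123 mm over their backs; the gripper's body (75 mm by 187 mm) begins 45 mm behind the grasp point.
Start: joints at [1.366, 0.689, -0.195, 1.565, 0.157, 0.902, -0.215], TCP at [0.148, -0.607, 0.239] pointing down, gripper open.
Joint ranges: [-3.01, 3.01], [-0.46, 2.08], [-1.47, 1.51], [0.13, 2.56], [-1, 4.14], [0.04, 2.09], [-2.66, 2.66]. Speed limits (rad/s): [2.57, 2.57, 3.14, 3.14, 3.14, 3.14, 3.14].

INTERFACE

Orientations are given as a unit quaternion [x, y, z, w].
In Python, from cell import manip gives the robot as it stands.
- The arm moves only by the tool move_arm, never from a script. Its argument "series" is text: rows parted by semicolons, each of 6 numbers parted by spaces: the shift along the tool's x, y, z in m, then the turn, a rotation vector about the tool's x, y, z in rad. In form: x y z wx wy wz; .... A call has 1 to 8 rows; each row shifts and turns the commanded pose from where the row before left it, along the tool's axes as they then stand; what a row does not reach is not made up. A row lasts 1/10 s, in which the tool goes at most 50 mm and 8.59 degrees, less where a joint would pass 70% of its speed; a pose out of reach is approached as far as the arm can. A call with a gripper value outside its range is refused whole. "jaw" is the closure in counts, from 0 (fully open) to 255 (shut), set as the call begins (left out, the last holds). The fingers move at their own pace and stop on an object; "squeeze" is the grip in N (left out, the last holds). Time passes only in rows, so rows that do not move let the fingers close. It gives the time, the measured TCP pose, the force and the opening at its end, in the units of the state.
- manip.state(): the state, without advancing time (a new reading comes with each control period).
- manip.snapshot(name): name is "scene" or "top" or "wrist"; returns the picture (420x560x3 uint8, red, green, blue); there is no depth.
- manip.calibration(name): a dict with "camera_matrix" (3x3 intrinsics, pixels), "rvec" (rotation vector, rad) and "tvec" (3), from world to camera coordinates, as OpenCV has them. Camera axes: x right, y down, z forward; pixel columns grow to the right and rows downward; lengths in m; the calibration is good to about 2 mm. A picture is of the moment at which its call begins: read the wrist's pose just before it. calibration takes no time and is no camera call; for the wrist camera it gives the pose at the moment of the call.
- manip.job_done(): hands the job in, once; it reports no verdict.
The state is a dict: "clock": time; "joints": joint angles; "joint_vel": joint speeds; "joint_torque": joint torques, N m; "ee_pos": TCP position; "tool_rot": TCP orientation; "ft_force": force on the tool from outside, world axes, zero at the start; "wrist_torque": the same for the moment, N m; "grip_width": finger opening in m.
Only numpy, scipy, OpenCV 4.12 (cv2) and the standard library are available. Lean on these libraries where they do the work, as an engineer would, in place of code of your own. Each camera call takes 0.05 s, during which the arm holds its last target. There are 200 camera calls.

TASK

Hang the two matching tall lidded steel pails on the pivoting balance rack by their handles, one on the left hook and then one on the right, or the other way round, so that the beam ends up level. Keep the pails upright on the way; the much smaller pail and the tin without a handle are not wanted.

Things in the scene. Friction and masses are not known exactly. Their poses are not given: they have to be found in the camera images.
- pail_1: Steel pail, 64 mm across its lid (top at z = 62 mm), 126 mm tall, 0.28 kg. Rigid bail handle on the lid, 52 mm wide outside: two straps (12 mm wide in x, 4 mm thick) at y = +-24 mm up to 110 mm, pinched from outside; 6 mm rods from them to a middle peak, underside at 120 mm. Origin: centre of underside, z up; the bail spans along y, look through it along x, both ways alike.
- pail_2: The other pail, identical to pail_1 (same size, handle, origin and axes). Near them stand two things that do not belong on the rack: a small pail of the same shape, 86 mm tall, and a lidded tin without a handle.
- hook_left (a point): Where a bail rests: lowest place on top of the hook on the robot's left, 245 mm up when level. 8 mm rod sticking out 68 mm from the beam towards the robot; the point is 45 mm before the beam, its upturned tip 23 mm nearer the robot and 12 mm higher, beam top 15 mm higher. Axes turn with the beam: x from tip to beam, y left along the beam, z vertical when level.
- hook_right (a point): The same on the robot's right, 260 mm from the left one. The 320 mm wooden beam pivots midway between them, like a scale, on a steel mast behind it. It is lightly sprung to level and damped: one hung pail tips it to its stop at 0.15 rad, lowering that hook and raising the other by about 20 mm; equal pails bring it level.
There are look-alikes about, which are no part of the job. What is shaped like the pail_1 but pink, purple or red is not meant.

How it is judged:
On the way, in this order (a step that is already met when the one before it is completed fails the run):
1. one of the two matching pails hangs on one hook, let go ((((horizontal distance between pail_1 and hook_left below 0.03 m and distance between pail_1 and hook_left between 0.095 and 0.135 m and angle between pail_1's own z axis and vertical below 0.26 rad) and contact force between the fingers and pail_1 below 0.1 N) or ((horizontal distance between pail_1 and hook_right below 0.03 m and distance between pail_1 and hook_right between 0.095 and 0.135 m and angle between pail_1's own z axis and vertical below 0.26 rad) and contact force between the fingers and pail_1 below 0.1 N) or ((horizontal distance between pail_2 and hook_left below 0.03 m and distance between pail_2 and hook_left between 0.095 and 0.135 m and angle between pail_2's own z axis and vertical below 0.26 rad) and contact force between the fingers and pail_2 below 0.1 N) or ((horizontal distance between pail_2 and hook_right below 0.03 m and distance between pail_2 and hook_right between 0.095 and 0.135 m and angle between pail_2's own z axis and vertical below 0.26 rad) and contact force between the fingers and pail_2 below 0.1 N))), for 0.2 s.
2. the other pail hangs on the opposite hook, let go ((((horizontal distance between pail_1 and hook_left below 0.03 m and distance between pail_1 and hook_left between 0.095 and 0.135 m and angle between pail_1's own z axis and vertical below 0.26 rad) and (horizontal distance between pail_2 and hook_right below 0.03 m and distance between pail_2 and hook_right between 0.095 and 0.135 m and angle between pail_2's own z axis and vertical below 0.26 rad) and contact force between the fingers and pail_1 below 0.1 N and contact force between the fingers and pail_2 below 0.1 N) or ((horizontal distance between pail_1 and hook_right below 0.03 m and distance between pail_1 and hook_right between 0.095 and 0.135 m and angle between pail_1's own z axis and vertical below 0.26 rad) and (horizontal distance between pail_2 and hook_left below 0.03 m and distance between pail_2 and hook_left between 0.095 and 0.135 m and angle between pail_2's own z axis and vertical below 0.26 rad) and contact force between the fingers and pail_1 below 0.1 N and contact force between the fingers and pail_2 below 0.1 N))), for 0.2 s.
At the end, for the whole second after the job is handed in: Each of the two matching pails hangs by its bail on a hook of its own, one left and one right (pail within 30 mm of plumb under the hook, its underside 95 to 135 mm from it, and leaning less than 15 degrees), the beam is level within 5 degrees, and the pails are let go and at rest (under 60 mm/s) ((((horizontal distance between pail_1 and hook_left below 0.03 m and distance between pail_1 and hook_left between 0.095 and 0.135 m and angle between pail_1's own z axis and vertical below 0.26 rad) and (horizontal distance between pail_2 and hook_right below 0.03 m and distance between pail_2 and hook_right between 0.095 and 0.135 m and angle between pail_2's own z axis and vertical below 0.26 rad)) or ((horizontal distance between pail_1 and hook_right below 0.03 m and distance between pail_1 and hook_right between 0.095 and 0.135 m and angle between pail_1's own z axis and vertical below 0.26 rad) and (horizontal distance between pail_2 and hook_left below 0.03 m and distance between pail_2 and hook_left between 0.095 and 0.135 m and angle between pail_2's own z axis and vertical below 0.26 rad))) and angle between hook_left's own z axis and vertical below 0.09 rad and contact force between the fingers and pail_1 below 0.1 N and contact force between the fingers and pail_2 below 0.1 N and linear speed of each of pail_1, pail_2 below 0.06 m/s); the robot touches nothing.
It fails at once if a matching pail is tipped more than 40 degrees (angle between any of pail_1, pail_2's own z axis and vertical above 0.7 rad).
It also fails if it takes over 69 s, if anything falls off the work surface, if the arm or the gripper's body presses on something with over 40 N, if the wrist force passes 120 N, or if a joint passes its speed limit or range.

## Working session

There is one attempt and no reset: what is moved stays moved. The work goes in short steps, Python scripts to look and compute and a tool call to move; the robot and the scene stay as the last step left them, time stands still between calls to the robot, and variables do not carry over. Pictures are saved under pics/ and viewed, on a budget of 10 in all, crops included, one or two more only if the job needs it, and the job is handed in when it is done.

Besides the shell and the picture viewer there is one more tool, called as a command line: name --argument value ..., lists and objects as JSON in quotes. move_arm: Moves the arm, as the interface text tells. Its arguments: {"type":"object","properties":{"series":{"type":"string"},"jaw":{"type":"number"},"squeeze":{"type":"number"}},"required":["series"]}

```bash
ls; mkdir -p pics
python3 - <<'E'
from cell import manip
import cv2,json
s=manip.state();print(s)
for n in("scene","top"):
    im=manip.snapshot(n);cv2.imwrite(f"pics/{n}0.png",im[:,:,::-1]);c=manip.calibration(n);print(n,{k:[list(map(lambda v:round(float(v),4),r)) if hasattr(r,'__len__') else round(float(r),4) for r in c[k]] for k in c})
E
```

```text
pics
{'clock': 0.0, 'joints': array([ 1.36579364,  0.68999371, -0.19450085,  1.56633359,  0.15726718,
        0.90250711, -0.21510955]), 'joint_vel': array([-0.00042894, -0.00025435,  0.00096791,  0.00231815, -0.00027432,
       -0.00133919,  0.00155927]), 'joint_torque': array([ 2.13850208e-04, -5.27559829e+01, -1.26674552e+00, -1.53425467e+01,
       -5.27042302e-02,  6.60201695e-03,  1.60211484e-04]), 'ee_pos': array([ 0.14763921, -0.60665893,  0.23790641]), 'tool_rot': array([ 9.92877132e-01,  1.19139167e-01, -1.68524700e-04, -9.11843314e-04]), 'ft_force': array([ 0.05368106,  0.50756406, -0.62950614]), 'wrist_torque': array([ 0.056001  , -0.01438615,  0.00681686]), 'grip_width': 0.08812261932287037}
scene {'camera_matrix': [[410.3477, 0.0, 280.1816], [0.0, 410.3477, 212.9679], [0.0, 0.0, 1.0]], 'rvec': [2.4709, 0.7048, -0.1904], 'tvec': [-0.4056, -0.1054, 1.0414]}
top {'camera_matrix': [[514.564, 0.0, 285.5127], [0.0, 514.564, 215.4162], [0.0, 0.0, 1.0]], 'rvec': [2.1811, -2.1512, 0.1659], 'tvec': [-0.0236, 0.5029, 1.3175]}
```

View pics/scene0.png

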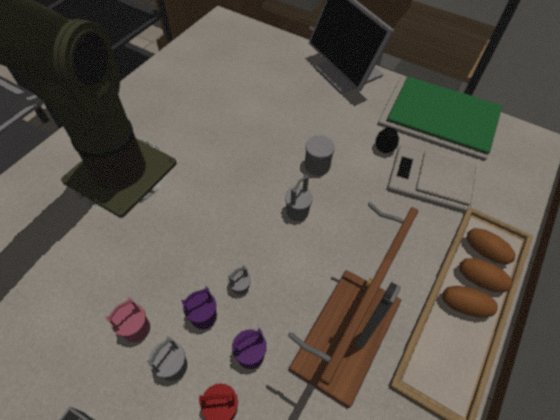

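View pics/top0.png

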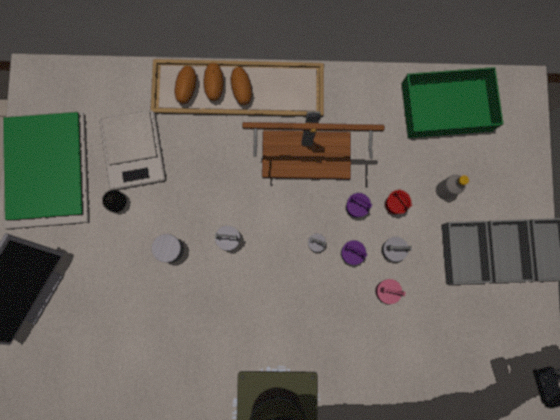

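Candidates (top view): grey with handle at (228,238) and (396,250), which are the larger pair; small grey pail at (317,242); tin without handle at (167,249). Purple/red/pink ones at (359,206), (353,252), (399,202), (390,291) are look-alikes. I'll confirm with an enlarged crop.

Run:
```python
import cv2,numpy as np
t=cv2.imread("pics/top0.png");s=cv2.imread("pics/scene0.png")
def c(im,u,v,r=24): return cv2.resize(im[v-r:v+r,u-r:u+r],(264,264),interpolation=cv2.INTER_CUBIC)
m=np.vstack([np.hstack([c(t,228,238),c(t,396,250),c(t,317,242)]),np.hstack([c(t,254,145),c(t,371,145),c(s,300,200)])])
m=cv2.convertScaleAbs(m,alpha=1.7);cv2.imwrite("pics/crop1.png",m)
```

```text
(no output)
```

View pics/crop1.png

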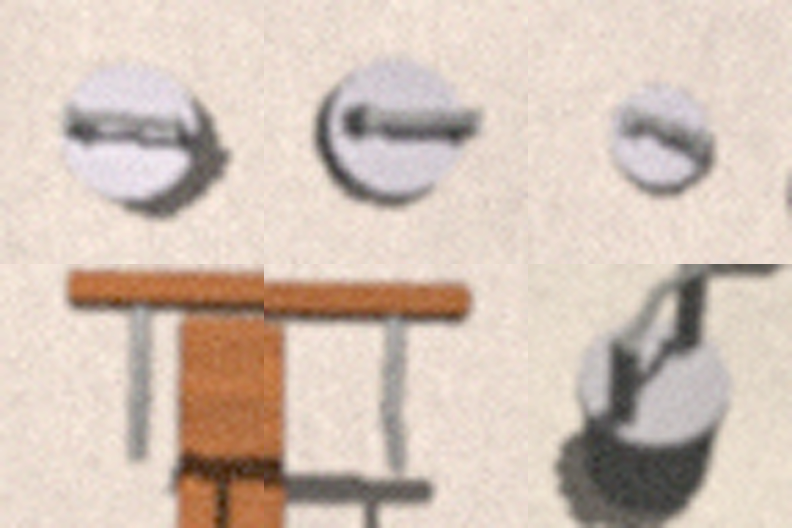

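The crop confirms it. The grey pails at (228,238) and (396,250) have equal lids and bails running along image x, and the one at (317,242) is clearly smaller. The rods run from (255,129) to (255,156) and from (371,131) to (372,157). Next I'll measure them.

```bash
cat > h.py <<'E'
import cv2,numpy as np
from cell import manip
from scipy.spatial.transform import Rotation as R
def ray(n,uv,z,c=None):
    c=c or manip.calibration(n)
    K=np.array(c["camera_matrix"]);M=R.from_rotvec(np.ravel(c["rvec"])).as_matrix();t=np.ravel(c["tvec"])
    o=-M.T@t;d=M.T@np.linalg.inv(K)@[uv[0],uv[1],1]
    return o+d*(z-o[2])/d[2]
def proj(n,p,c=None):
    c=c or manip.calibration(n)
    return cv2.projectPoints(np.float64([p]),np.ravel(c["rvec"]),np.ravel(c["tvec"]),np.array(c["camera_matrix"]),None)[0].ravel()
E
python3 - <<'E'
from h import *
np.set_printoptions(precision=4,suppress=True)
t=cv2.imread("pics/top0.png")
f=cv2.GaussianBlur(t,(0,0),1).astype(int)
m=((f[:,:,0]-f[:,:,2]>-2)&(f.sum(2)>250)).astype(np.uint8)
for u,v in((228,238),(396,250),(317,242),(167,249)):
    s=np.zeros_like(m);s[v-22:v+22,u-22:u+22]=m[v-22:v+22,u-22:u+22]
    p=np.argwhere(s)[:,::-1].astype(np.float32)
    (c,r)=cv2.minEnclosingCircle(cv2.convexHull(p)); e=cv2.minAreaRect(p)
    z=.062; a=ray("top",c,z);b=ray("top",(c[0]+r,c[1]),z)
    print((u,v),len(p),c,r,e,"pos",a,"R",np.linalg.norm(a-b))
for n,uv,z in(("p1 strapL",(217.6,236.2),.112),("p1 R",(238.5,238),.112),("p2 L",(388.2,248.2),.112),("p2 R",(409.8,248.2),.112),("hL root",(255.5,128.5),.243),("hL tip",(255,156),.255),("hR root",(371,130.8),.243),("hR tip",(372.1,157.5),.255),("beamL",(243,126),.26),("beamR",(383,128),.26)):
    print(n,ray("top",uv,z))
print(manip.state()["ee_pos"])
E
```

```text
(228, 238) 277 (227.5, 238.0) 11.412812232971191 ((227.73532104492188, 238.05885314941406), (20.372989654541016, 21.10059928894043), 14.03624439239502) pos [0.4391 0.131  0.062 ] R 0.028982746403085895
(396, 250) 267 (394.89129638671875, 249.1086883544922) 11.32637882232666 ((394.5, 249.0), (22.0, 21.0), 90.0) pos [ 0.4168 -0.2969  0.062 ] R 0.029159051157970205
(317, 242) 99 (317.0, 243.0) 7.615873336791992 ((316.0, 243.0), (14.0, 12.0), 90.0) pos [ 0.4296 -0.0972  0.062 ] R 0.019483155921981854
(167, 249) 492 (166.65908813476562, 248.0) 13.327376365661621 ((166.5, 248.0), (24.0, 25.0), 90.0) pos [0.4116 0.2839 0.062 ] R 0.03356415320742726
p1 strapL [0.439  0.1509 0.112 ]
p1 R [0.4353 0.0997 0.112 ]
p2 L [ 0.4155 -0.2684  0.112 ]
p2 R [ 0.4162 -0.3219  0.112 ]
hL root [0.6727 0.0585 0.243 ]
hL tip [0.6062 0.0579 0.255 ]
hR root [ 0.6725 -0.2033  0.243 ]
hR tip [ 0.6076 -0.2029  0.255 ]
beamL [0.6727 0.0857 0.26  ]
beamR [ 0.6743 -0.227   0.26  ]
[ 0.1477 -0.6067  0.238 ]
```

move_arm --series "0 0 0 0 0 0.12; 0 0 0 0 0 0.12; 0.030 -0.034 0 0 0 0; 0.030 -0.034 0 0 0 0; 0.030 -0.034 0 0 0 0; 0.030 -0.034 0 0 0 0; 0.030 -0.034 0 0 0 0; 0.030 -0.034 0 0 0 0" --jaw 0 --squeeze 20

```text
clock: 0.9
ee_pos: [0.3289, -0.4019, 0.2385]
tool_rot: [1.0, -0.001, -0.0, -0.0]
ft_force: [0.8, 0.1, -0.1]
grip_width: 0.088
```

move_arm --series "0.022 -0.0265 0 0 0 0; 0.022 -0.0265 0 0 0 0; 0.022 -0.0265 0 0 0 0; 0.022 -0.0265 0 0 0 0; 0 0 0 0 0 0; 0 0 0 0 0 0"

```text
clock: 1.5
ee_pos: [0.4164, -0.297, 0.2385]
tool_rot: [1.0, 0.0, -0.0, -0.0]
ft_force: [-0.2, -0.4, -0.0]
grip_width: 0.0885
```

Run:
```python
from h import *
s=manip.state();c=manip.calibration("wrist");im=manip.snapshot("wrist")[:,:,::-1].copy();cv2.imwrite("pics/w1.png",im)
print(s["ee_pos"],{k:np.round(np.array(c[k]),4).tolist() for k in c})
for p in([.417,-.296,.126],[.417,-.270,.110],[.417,-.322,.110],[.417,-.296,.062]):
    q=proj("wrist",p,c);print(p,q);cv2.circle(im,tuple(int(v) for v in q),3,(0,0,255),-1)
cv2.imwrite("pics/w1b.png",im)
```

```text
[ 0.41635835 -0.2969789   0.23847726] {'camera_matrix': [[371.1076, 0.0, 280.4592], [0.0, 371.1076, 207.3229], [0.0, 0.0, 1.0]], 'rvec': [-2.0806, 2.0774, 0.2803], 'tvec': [-0.2968, 0.3655, 0.4988]}
[0.417, -0.296, 0.126] [280.03477663 203.21102372]
[0.417, -0.27, 0.11] [245.91197855 197.82775539]
[0.417, -0.322, 0.11] [314.24902432 197.93859823]
[0.417, -0.296, 0.062] [280.18570862 184.90139914]
```

View pics/w1b.png

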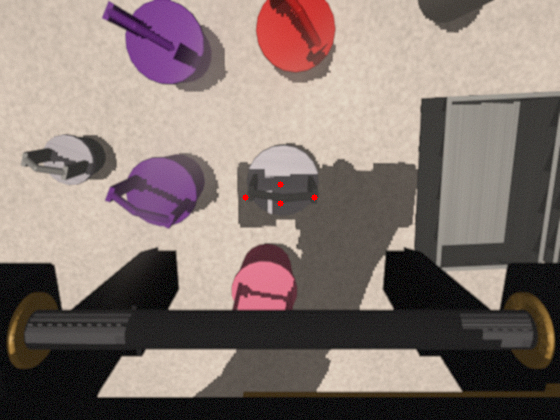

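The wrist view shows the grey bail at about (250–316, 195), within 2–3 px of the predicted marks. Descending and gripping.

move_arm --series "0 0 0.035 0 0 0; 0 0 0.035 0 0 0; 0 0 0.030 0 0 0; 0 0 0.025 0 0 0; 0 0 0.020 0 0 0; 0 0 0.014 0 0 0; 0 0 0 0 0 0; 0 0 0 0 0 0"

```text
clock: 2.35
ee_pos: [0.4154, -0.2988, 0.0799]
tool_rot: [1.0, -0.002, -0.0, 0.0]
ft_force: [0.4, -0.0, 0.3]
grip_width: 0.0883
```

move_arm --series "0 0 0 0 0 0; 0 0 0 0 0 0; 0 0 0 0 0 0; 0 0 0 0 0 0; 0 0 0 0 0 0; 0 0 0 0 0 0; 0 0 0 0 0 0" --jaw 255 --squeeze 25

```text
clock: 3.05
ee_pos: [0.4164, -0.2979, 0.08]
tool_rot: [1.0, -0.001, 0.0, 0.0]
ft_force: [-0.0, -0.3, 3.8]
grip_width: 0.0517
```

move_arm --series "0 0 -0.015 0 0 0; 0 0 -0.03 0 0 0; 0 0 -0.035 0 0 0; 0 0 -0.035 0 0 0; 0 0 -0.025 0 0 0; 0 0 -0.01 0 0 0; 0 0 0 0 0 0"

```text
clock: 3.75
ee_pos: [0.4164, -0.2977, 0.2302]
tool_rot: [1.0, -0.001, 0.001, 0.0]
ft_force: [0.1, -0.6, -3.3]
grip_width: 0.0519
```

move_arm --series "0.01 -0.008 0 0 0 0; 0.02 -0.0155 0 0 0 0; 0.025 -0.018 0 0 0 0; 0.025 -0.018 0 0 0 0; 0.025 -0.018 0 0 0 0; 0.02 -0.0135 0 0 0 0; 0.012 -0.004 0 0 0 0; 0 0 0 0 0 0"

```text
clock: 4.55
ee_pos: [0.5546, -0.2009, 0.2281]
tool_rot: [1.0, 0.001, -0.001, -0.001]
ft_force: [-0.8, 0.8, -2.6]
grip_width: 0.0515
```

Run:
```python
from h import *
s=manip.state();t=manip.snapshot("top")[:,:,::-1];sc=manip.snapshot("scene")[:,:,::-1].copy()
print(s["ee_pos"],s["ft_force"])
c=manip.calibration("scene")
x,y,z=s["ee_pos"]
for p,col in(([.629,-.203,.245],(0,0,255)),([.606,-.203,.257],(0,255,0)),([x,y,z+.040],(255,0,0)),([.629,.058,.245],(0,0,255)),([.606,.058,.257],(0,255,0))):
    q=proj("scene",p,c);print(p,q.round(1));cv2.circle(sc,tuple(int(round(v)) for v in q),1,col,-1)
a=cv2.resize(sc[200:410,220:440],None,fx=2.6,fy=2.6,interpolation=cv2.INTER_CUBIC)
cv2.imwrite("pics/s2.png",cv2.convertScaleAbs(a,alpha=1.4))
```

```text
[ 0.55460884 -0.20086245  0.2280997 ] [-0.81007853  0.78420968 -2.64139241]
[0.629, -0.203, 0.245] [300.4 345.3]
[0.606, -0.203, 0.257] [286.3 333.9]
[np.float64(0.5546088436828898), np.float64(-0.20086244780560308), np.float64(0.26809970432507063)] [255.6 310.6]
[0.629, 0.058, 0.245] [378.  211.8]
[0.606, 0.058, 0.257] [366.9 201.8]
```

View pics/s2.png

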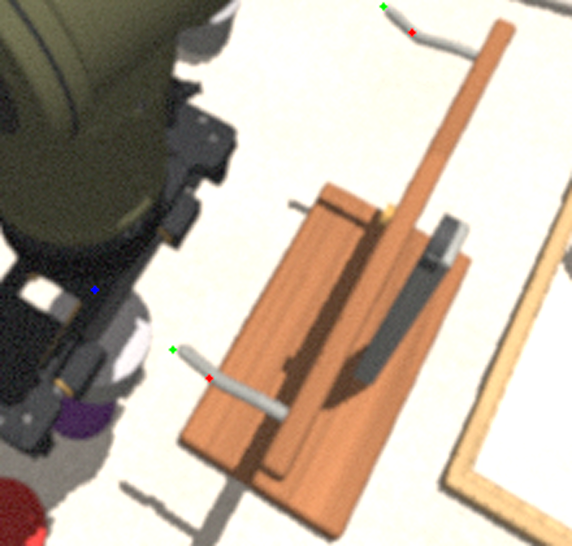

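The predicted hook points sit on both rods: the right one at about (210,378) and the left one at about (411,32) in the crop. Threading the bail over the right hook.

move_arm --series "0.004 0.001 -0.003 0 0 0; 0.010 0.001 0 0 0 0; 0.014 0 0 0 0 0; 0.015 0 0 0 0 0; 0.015 0 0 0 0 0; 0.010 0 0 0 0 0; 0.006 0 0 0 0 0; 0 0 0 0 0 0"

```text
clock: 5.45
ee_pos: [0.6274, -0.2056, 0.2327]
tool_rot: [1.0, -0.001, 0.0, 0.0]
ft_force: [0.2, -0.6, -3.4]
grip_width: 0.0518
```

move_arm --series "0 0 0.006 0 0 0; 0 0 0.006 0 0 0; 0 0 0.006 0 0 0; 0 0 0.006 0 0 0; 0 0 0 0 0 0; 0 0 0 0 0 0"

```text
clock: 6.05
ee_pos: [0.6272, -0.2048, 0.2085]
tool_rot: [1.0, -0.001, -0.0, -0.0]
ft_force: [0.3, 0.5, -2.7]
grip_width: 0.052
```

move_arm --series "0 0 0.006 0 0 0; 0 0 0.006 0 0 0; 0 0 0.006 0 0 0; 0 0 0.005 0 0 0; 0 0 0 0 0 0; 0 0 0 0 0 0; 0 0 0 0 0 0"

```text
clock: 6.75
ee_pos: [0.6305, -0.2026, 0.1884]
tool_rot: [1.0, 0.0, 0.004, -0.001]
ft_force: [1.3, 4.9, 11.2]
grip_width: 0.0521
```

move_arm --series "0 0 -0.002 0 0 0; 0 0 0 0 0 0; 0 0 0 0 0 0"

```text
clock: 7.05
ee_pos: [0.6301, -0.2027, 0.1889]
tool_rot: [1.0, 0.0, 0.003, -0.001]
ft_force: [3.0, 4.3, 2.4]
grip_width: 0.0519
```

Run:
```python
from h import *
s=manip.state();sc=manip.snapshot("scene")[:,:,::-1].copy()
print(s["ee_pos"],s["ft_force"])
a=cv2.resize(sc[180:410,220:440],None,fx=2.6,fy=2.6,interpolation=cv2.INTER_CUBIC)
cv2.imwrite("pics/s3.png",cv2.convertScaleAbs(a,alpha=1.4))
```

```text
[ 0.63011617 -0.20273523  0.18885465] [2.99460974 4.27545003 2.44107531]
```

View pics/s3.png

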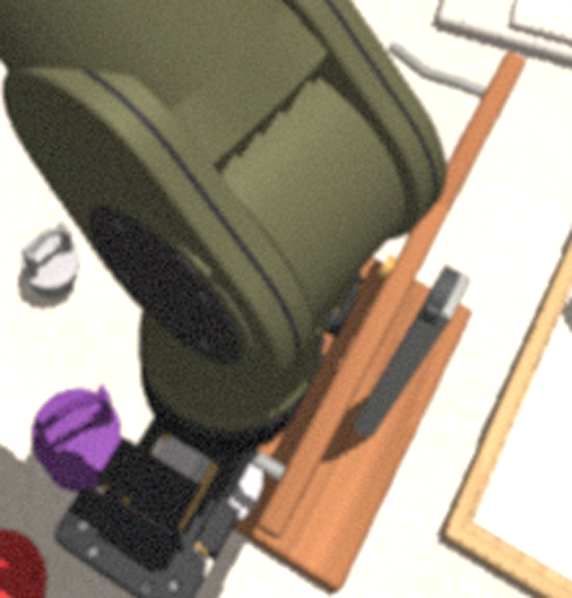

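The beam has tipped to its stop, with the left hook raised and now at about (400,50). The bail is on the right hook, so I'll release.

move_arm --series "0 0 0 0 0 0; 0 0 0 0 0 0; 0 0 0 0 0 0; 0 0 0 0 0 0; 0 0 0 0 0 0; 0 0 0 0 0 0" --jaw 0

```text
clock: 7.7
ee_pos: [0.6272, -0.205, 0.1876]
tool_rot: [1.0, -0.001, -0.0, 0.0]
ft_force: [-0.6, -0.6, -0.9]
grip_width: 0.0882
```

move_arm --series "0 0 -0.01 0 0 0; 0 0 -0.02 0 0 0; 0 0 -0.03 0 0 0; 0 0 -0.04 0 0 0; 0 0 -0.04 0 0 0; 0 0 0 0 0 0"

```text
clock: 8.3
ee_pos: [0.6306, -0.2059, 0.3352]
tool_rot: [1.0, -0.001, 0.007, 0.002]
ft_force: [0.5, -0.6, 0.1]
grip_width: 0.0877
```

move_arm --series "-0.024 -0.0415 0 0 0 0; -0.024 -0.0415 0 0 0 0; -0.024 -0.0415 0 0 0 0; -0.024 -0.0415 0 0 0 0; -0.024 -0.0415 0 0 0 0; -0.024 -0.0415 0 0 0 0; -0.024 -0.0415 0 0 0 0; -0.024 -0.0415 0 0 0 0"

```text
clock: 9.1
ee_pos: [0.4345, 0.1288, 0.3281]
tool_rot: [1.0, -0.001, 0.0, -0.0]
ft_force: [0.8, 0.8, -0.5]
grip_width: 0.0882
```

move_arm --series "0 0 0.03 0 0 0; 0 0 0.03 0 0 0; 0 0 0.03 0 0 0; 0 0 0 0 0 0; 0 0 0 0 0 0"

```text
clock: 9.6
ee_pos: [0.4358, 0.1273, 0.2382]
tool_rot: [1.0, -0.001, -0.0, 0.0]
ft_force: [0.2, -0.5, 0.3]
grip_width: 0.0878
```

Run:
```python
from h import *
s=manip.state();c=manip.calibration("wrist");im=manip.snapshot("wrist")[:,:,::-1].copy();sc=manip.snapshot("scene")[:,:,::-1]
print(s["ee_pos"],s["tool_rot"])
for p in([.438,.128,.126],[.439,.154,.110],[.437,.102,.110],[.438,.128,.062]):
    q=proj("wrist",p,c);print(p,q);cv2.circle(im,tuple(int(v) for v in q),2,(0,0,255),-1)
a=cv2.resize(im[100:300,160:400],(480,400),interpolation=cv2.INTER_CUBIC)
b=cv2.resize(sc[240:400,240:360],(300,400),interpolation=cv2.INTER_CUBIC)
cv2.imwrite("pics/w2.png",np.hstack([a,cv2.convertScaleAbs(b,alpha=1.4)]))
```

```text
[0.43581471 0.12734733 0.23816192] [ 9.99999762e-01 -6.58171099e-04 -1.62627799e-04  1.29612591e-04]
[0.438, 0.128, 0.126] [280.44023269 201.32922286]
[0.439, 0.154, 0.11] [246.16824374 194.83619066]
[0.437, 0.102, 0.11] [314.67850078 197.36102444]
[0.438, 0.128, 0.062] [280.48454856 183.36415351]
```

View pics/w2.png

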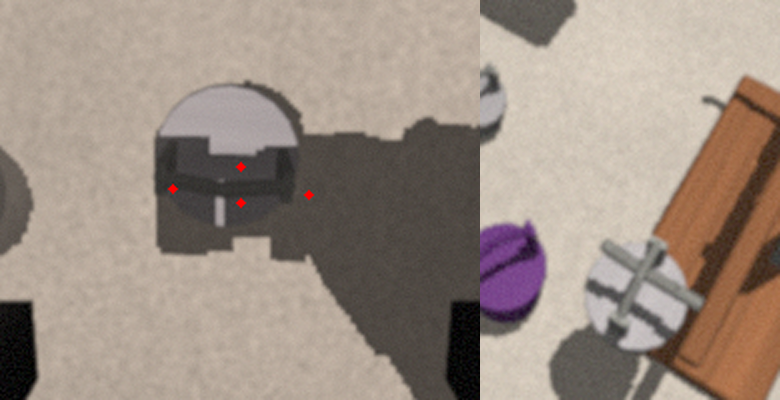

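The right-hand pail hangs properly (inset, bail over the rod). The second pail's lid is centred at about (273,178) in the full image, against a predicted (280,183). That corrects its position to about (0.442, 0.133), with yaw near 0.

move_arm --series "0.006 -0.006 0.035 0 0 0; 0 0 0.035 0 0 0; 0 0 0.030 0 0 0; 0 0 0.025 0 0 0; 0 0 0.020 0 0 0; 0 0 0.013 0 0 0; 0 0 0 0 0 0; 0 0 0 0 0 0"

```text
clock: 10.5
ee_pos: [0.4428, 0.1337, 0.0807]
tool_rot: [1.0, -0.001, 0.001, -0.0]
ft_force: [0.1, -0.4, 0.2]
grip_width: 0.0883
```

move_arm --series "0 0 0 0 0 0; 0 0 0 0 0 0; 0 0 0 0 0 0; 0 0 0 0 0 0; 0 0 0 0 0 0; 0 0 0 0 0 0; 0 0 0 0 0 0" --jaw 255 --squeeze 25

```text
clock: 11.2
ee_pos: [0.4419, 0.1336, 0.0799]
tool_rot: [1.0, -0.001, 0.0, -0.0]
ft_force: [0.1, 0.3, 4.9]
grip_width: 0.0521
```

move_arm --series "0 0 -0.015 0 0 0; 0 0 -0.03 0 0 0; 0 0 -0.035 0 0 0; 0 0 -0.035 0 0 0; 0 0 -0.035 0 0 0; 0 0 -0.022 0 0 0; 0 0 0 0 0 0"

```text
clock: 11.9
ee_pos: [0.443, 0.1337, 0.2538]
tool_rot: [1.0, -0.001, 0.002, -0.001]
ft_force: [0.1, 0.1, -2.8]
grip_width: 0.0518
```

move_arm --series "0.01 0.007 0 0 0 0; 0.018 0.013 0 0 0 0; 0.022 0.0155 0 0 0 0; 0.022 0.0155 0 0 0 0; 0.018 0.012 0 0 0 0; 0.010 0.008 0 0 0 0; 0.005 0.0035 0 0 0 0; 0 0 0 0 0 0"

```text
clock: 12.7
ee_pos: [0.5464, 0.0582, 0.2506]
tool_rot: [1.0, -0.001, -0.001, 0.0]
ft_force: [-0.5, 1.2, -3.0]
grip_width: 0.0518
```

Run:
```python
from h import *
s=manip.state();sc=manip.snapshot("scene")[:,:,::-1].copy()
print(s["ee_pos"],s["ft_force"])
c=manip.calibration("scene");x,y,z=s["ee_pos"]
for p,col in(([.629,.058,.265],(0,0,255)),([.606,.058,.277],(0,255,0)),([x,y,z+.040],(255,0,0))):
    q=proj("scene",p,c);print(p,q.round(1));cv2.circle(sc,tuple(int(round(v)) for v in q),1,col,-1)
a=cv2.resize(sc[140:290,290:440],(600,600),interpolation=cv2.INTER_CUBIC)
cv2.imwrite("pics/s4.png",cv2.convertScaleAbs(a,alpha=1.4))
```

```text
[0.54635474 0.0581864  0.25059562] [-0.45834388  1.23311406 -2.96898664]
[0.629, 0.058, 0.265] [380.6 205.1]
[0.606, 0.058, 0.277] [369.2 194.8]
[np.float64(0.5463547437354168), np.float64(0.058186402192782746), np.float64(0.29059561559575037)] [337.8 174.2]
```

View pics/s4.png

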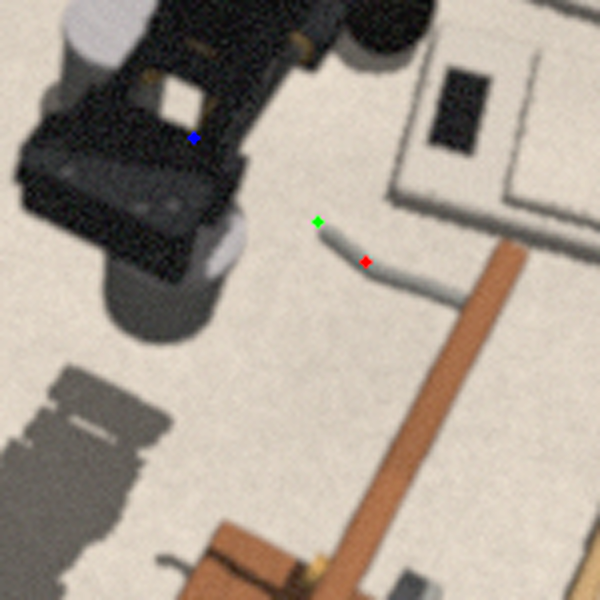

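The predicted raised left hook (tip at (318,222), point at (366,261)) lies on the rod. Threading it.

move_arm --series "0.006 0 -0.002 0 0 0; 0.012 0 0 0 0 0; 0.015 0 0 0 0 0; 0.015 0 0 0 0 0; 0.015 0 0 0 0 0; 0.012 0 0 0 0 0; 0.007 0 0 0 0 0; 0 0 0 0 0 0"

```text
clock: 13.55
ee_pos: [0.6291, 0.0593, 0.2537]
tool_rot: [1.0, -0.0, 0.0, -0.0]
ft_force: [1.5, -0.4, -3.1]
grip_width: 0.0516
```

move_arm --series "0 0 0.006 0 0 0; 0 0 0.006 0 0 0; 0 0 0.006 0 0 0; 0 0 0.006 0 0 0; 0 0 0 0 0 0; 0 0 0 0 0 0"

```text
clock: 14.15
ee_pos: [0.6285, 0.0586, 0.2296]
tool_rot: [1.0, -0.001, -0.0, 0.0]
ft_force: [0.3, -0.0, -2.8]
grip_width: 0.052
```

move_arm --series "0 0 0.005 0 0 0; 0 0 0.005 0 0 0; 0 0 0.004 0 0 0; 0 0 0.004 0 0 0; 0 0 0.003 0 0 0; 0 0 0.003 0 0 0; 0 0 0 0 0 0; 0 0 0 0 0 0"

```text
clock: 14.95
ee_pos: [0.6289, 0.0594, 0.2058]
tool_rot: [1.0, -0.0, 0.0, -0.0]
ft_force: [1.3, 4.9, -0.7]
grip_width: 0.052
```

move_arm --series "0 0 0.001 0 0 0; 0 0 0 0 0 0; 0 0 0 0 0 0"

```text
clock: 15.25
ee_pos: [0.6289, 0.0591, 0.2049]
tool_rot: [1.0, -0.0, 0.0, -0.0]
ft_force: [2.0, 5.2, -0.3]
grip_width: 0.0517
```

move_arm --series "0 0 0 0 0 0; 0 0 0 0 0 0; 0 0 0 0 0 0; 0 0 0 0 0 0; 0 0 0 0 0 0; 0 0 0 0 0 0" --jaw 0

```text
clock: 15.85
ee_pos: [0.6286, 0.0584, 0.2047]
tool_rot: [1.0, -0.001, -0.0, 0.0]
ft_force: [-0.5, -0.6, -0.3]
grip_width: 0.0878
```

Run:
```python
from h import *
s=manip.state();sc=manip.snapshot("scene")[:,:,::-1].copy()
print(s["ee_pos"],s["ft_force"],s["grip_width"])
a=cv2.resize(sc[180:400,230:430],(600,600),interpolation=cv2.INTER_CUBIC)
cv2.imwrite("pics/s5.png",cv2.convertScaleAbs(a,alpha=1.4))
```

```text
[0.62858034 0.05844521 0.20466063] [-0.45521351 -0.55379846 -0.34593285] 0.08784863544131519
```

View pics/s5.png

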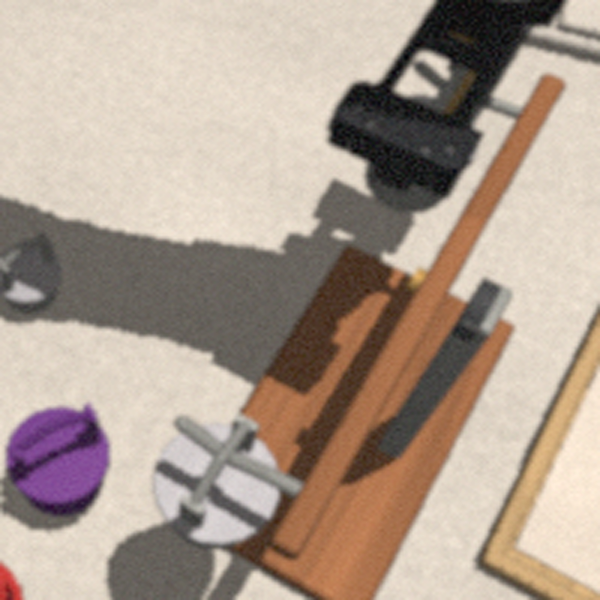

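The right pail (bail at about (215,465)) and the left pail are both hanging with the beam about level. Withdrawing straight up.

move_arm --series "0 0 -0.01 0 0 0; 0 0 -0.02 0 0 0; 0 0 -0.03 0 0 0; 0 0 -0.04 0 0 0; 0 0 -0.03 0 0 0; -0.03 0 0 0 0 0; -0.045 0 0 0 0 0; -0.045 0 0 0 0 0"

```text
clock: 16.7
ee_pos: [0.5075, 0.0588, 0.3355]
tool_rot: [1.0, -0.001, 0.001, -0.0]
ft_force: [-0.3, 0.3, 0.5]
grip_width: 0.088
```

move_arm --series "-0.045 -0.01 0 0 0 0; -0.02 -0.04 0 0 0 0; 0 -0.045 0 0 0 0; 0 -0.045 0 0 0 0; 0 -0.045 0 0 0 0; 0 0 0 0 0 0; 0 0 0 0 0 0; 0 0 0 0 0 0"

```text
clock: 17.5
ee_pos: [0.4441, 0.2423, 0.335]
tool_rot: [1.0, -0.002, 0.0, 0.001]
ft_force: [-0.2, -0.7, -0.7]
grip_width: 0.0882
```

move_arm --series "0 0 0 0 0 0; 0 0 0 0 0 0; 0 0 0 0 0 0; 0 0 0 0 0 0; 0 0 0 0 0 0; 0 0 0 0 0 0; 0 0 0 0 0 0; 0 0 0 0 0 0"

```text
clock: 18.3
ee_pos: [0.4438, 0.2439, 0.3347]
tool_rot: [1.0, -0.001, -0.0, 0.0]
ft_force: [-0.4, 0.7, -0.4]
grip_width: 0.0882
```

Run:
```python
from h import *
s=manip.state();sc=manip.snapshot("scene")[:,:,::-1].copy();t=manip.snapshot("top")[:,:,::-1]
print(s["clock"],s["ee_pos"],s["ft_force"])
c=manip.calibration("scene")
for p in([.629,.058,.245],[.629,-.203,.245]):
    q=proj("scene",p,c);cv2.circle(sc,tuple(int(round(v)) for v in q),1,(0,0,255),-1)
a=cv2.resize(sc[170:390,230:430],(500,550),interpolation=cv2.INTER_CUBIC)
b=cv2.resize(t[100:210,240:390],(300,220),interpolation=cv2.INTER_CUBIC);b=np.vstack([b,np.zeros((330,300,3),np.uint8)])
cv2.imwrite("pics/s6.png",cv2.convertScaleAbs(np.hstack([a,b]),alpha=1.4))
```

```text
18.3 [0.44384405 0.24390389 0.3346571 ] [-0.35570446  0.74824369 -0.40155068]
```

View pics/s6.png

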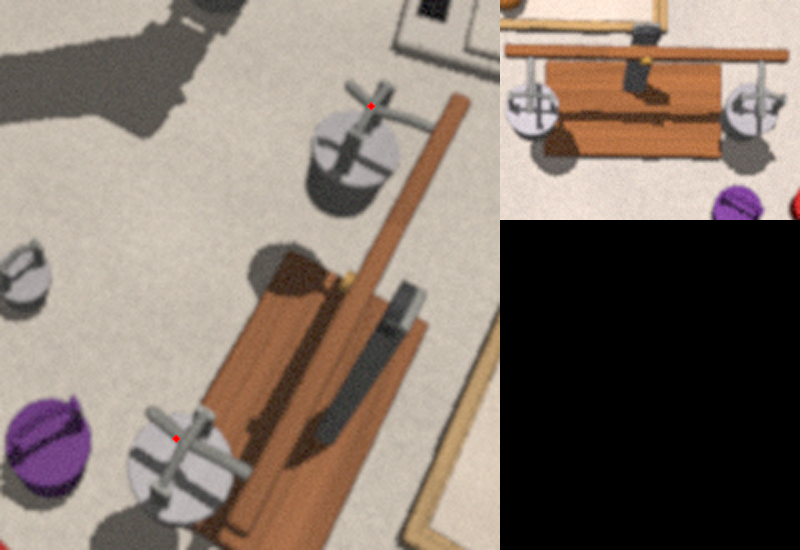

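Both pails hang from their hooks, and the level hook points at (371,105) and (176,438) lie on the rods. A last check for motion, then I hand in.

Run:
```python
from h import *
a=manip.snapshot("scene").astype(float)
for _ in range(5): b=manip.snapshot("scene").astype(float)
d=np.abs(cv2.GaussianBlur(a-b,(0,0),1.5)).max(2)
print("rack diff",d[170:390,230:430].max(),"table diff",d[60:160,150:260].max())
if d[170:390,230:430].max()<15: print("handing in",manip.job_done())
```

```text
rack diff 5.244242774634179 table diff 1.7633667560165625
the job is handed in; nothing more can be done
handing in None
```

I hung both matching steel pails on the rack by their bails, first one on the right hook and then the other on the left, and handed the job in. The last picture was taken at 18.3 s of the 69 s allowed. No verdict is reported.

- **Last picture:** both bails lie over their rods. The hook positions I calculated for a level beam fall on both rods, so the beam is level as far as the picture shows. The arm is clear of the rack, with no wrist force beyond noise.
- **Motion:** two frames 0.25 s apart differed slightly more at the rack (5 grey levels) than on bare table (under 2). That suggests a tiny leftover sway at most, and I handed in with it.
- **Disagreement:** the left-hand pail's first position from the top camera was about 6 mm off from the wrist view. I corrected it before gripping. Both grips closed at the expected 52 mm.

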